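Clip a crate tag to the free eye

ROBOT

A 6-joint arm with a two-finger parallel gripper is mounted at the origin on the work surface. World frame = base frame: x ahead of the robot, y to its left, z up, the work surface at z = 0. Lengths are in m, angles in degrees, forces in N, time in s.
With the tool pointing down it reaches from about 0.25 to 0.725 m from the base axis. Payload 9.7 kg.
Tool frame: the origin (TCP) lies midway between the tips of the shut fingers; the grasp point (between the pads) lies 19 mm behind it (bot.grasp_offset is the distance from the TCP to the grasp point, in m); z points along the fingers, x is the direction in which the jaws open and shut, and the axes are right-handed (so a half turn about z gives the same grasp; the last joint's range is limited). The gripper opens to 85 mm and grips with 20 to 120 N. Pads are 22 mm wide; open, the fingers measure 114 mm over their backs; the gripper's body (76 mm by 85 mm) begins 54 mm behind the grasp point. The pads swing forward as they close: fully open they stand 13 mm farther back than shut.
Start: joints at [74.599, 4.979, 10.078, 95.1, 0, 90], TCP at [0.146, 0.53, 0.231] pointing down, gripper open.
Joint ranges: [-179.16, 179.16], [-48.56, 103.87], [-65.8, 70.77], [-126.05, 130.52], [-82.76, 87.17], [-180, 180]. Speed limits (degrees/s): [127.2, 127.2, 147.25, 180, 180, 180].

INTERFACE

Orientations are given as [roll, pitch, yaw] about the fixed x, y, z axes, in that order (R = Rz(yaw) Ry(pitch) Rx(roll)).
In Python, from workcell import bot gives the robot as it stands.
- The arm moves only by the tool send_rows, never from a script. Its argument "targets" is a list of rows, each a list of 5 numbers: the closure, from 0 (fully open) to 1 (shut), then the shift along the world's x, y, z in mm, then the turn about the world's z in degrees. A call has 1 to 10 rows; each row is the pose to reach, as a shift and turn from the pose commanded when the call began; what a row does not reach only later rows make up. A row lasts 1/8 s, in which the tool goes at most 62.5 mm and 10.7 degrees, less where a joint would pass 70% of its speed; a pose out of reach is approached as far as the arm can. A call with a gripper value outside its range is refused whole. The fingers move at their own pace and stop on an object; "squeeze" is the grip in N (left out, the last holds). Time passes only in rows, so rows that repeat a pose let the fingers close. It gives the time, the measured TCP pose, the force and the opening at its end, in the units of the state.
- bot.get_obs(): the state, without advancing time (a new reading comes with each control period).
- bot.camera(name): name is "scene" or "top"; returns a dict with "pixels" (420x560x3 uint8, red, green, blue), "intrinsics" (3x3 intrinsics, pixels), "view" (4x4, takes a point from world to camera coordinates). Camera axes: x right, y down, z forward; pixel columns grow to the right and rows downward; lengths in m; the calibration is good to about 2 mm. A picture is of the moment at which its call begins. There is no depth.
- bot.job_done(): hands the job in, once; it reports no verdict.
The state is a dict: "time": time; "q": joint angles; "qd": joint speeds; "joint_efforts": joint torques, N m; "ee_pos": TCP position; "tcp_rot": TCP orientation; "wrist_force": force on the tool from outside, world axes, zero at the start; "torque": the same for the moment, N m; "opening": finger opening in m.
Only numpy, scipy, OpenCV 4.12 (cv2) and the standard library are available. Lean on these libraries where they do the work, as an engineer would, in place of code of your own. Each camera call takes 0.05 s, during which the arm holds its last target.

TASK

Take the snap hook with its crate tag out of the holder and clip it on the eye that is still free: hook's spine on the outside of the eye's front bar and nose inside the eye, press the gate gently against the front bar until the bar is in the hook and the gate snaps shut below it. Then, still holding it, lift it lightly until the gate catches firmly under the bar to prove that it is locked, lower it again and leave it hanging from the bar by its bow, upright and still; never force it hard against the eye, and leave the other things where they are.

Things in the scene. Friction and masses are not known exactly. Their poses are not given: they have to be found in the camera images.
- hook: Steel snap hook with aluminium tag, one loose piece, 190 mm tall, 0.11 to 0.23 kg, upright in a holder slot. Origin: lower edge of tag; z up, x from spine to nose, y across. In mm: tag x -25 to 29, y -3 to 3, z 0 to 60. Spine (flat bar) x -19 to -11, z 60 to 136. Nose x 11 to 19, rounded lower tip at z 92. Hook 10 thick in y. The bow, roof-shaped, joins spine and nose over the top.
- hook_seat (a point): Inside peak of the bow, at hook x 0, z 136 mm. Hanging, the bar's centre lies 4.3 mm below it. Between spine and nose the mouth (22 mm wide) faces down and is closed by the gate. Lower still, from nose tip (z 92) down to tag top (z 60), the +x side is open: a bar enters there level from +x, can touch the spine, then goes up through the gate when the hook is lowered.
- hook_grip (a point): Middle of the thumb grip, at hook x 0, z 168 mm: a grey plastic block on top of the bow, x -13 to 13, y -6 to 6, z 142 to 190 mm, to be held from above across y (12 mm thick).
- gate (a joint): Sprung gate, hinged at the spine at hook x -10, z 100 mm; 20 mm long, 5 thick, reaches the nose. 0 shut; opens only upward, into the hook, to 1.45 rad; springs back. Pushing the eye's 8 mm bar up through it takes 3 to 12 N; the gate snaps shut below the bar once the bar's centre is over hook z 122 mm. The bar passes best at hook x about +3 mm (range 0 to 6).
- bracket: Free eye's fixed grey post, 30 x 30 mm, top 231 mm above its origin (post axis, at the foot, up to 25 mm under the table top); z up, eye sticks out to -x. The eye: level rectangular ring of 8 mm round steel at z 195 mm; front bar along y, y -24 to 24; open inside 40 mm deep, 40 wide. The eye is screwed in to an unknown depth: bar centre line 70 to 94 mm out from the origin (-x), see bracket_face.
- bracket_face (a point): Front face of the free eye's post, 15 mm out from its axis, at the height of the eye's front bar. From here to the bar's centre line it is 55 to 79 mm towards -x: this varies from run to run and is not reported; find it by sight or by gentle touch. The eye does not give.
- bracket2: A second fixed post just like the first, its eye already taken: a like hook and tag hang in it, all fixed, bar 80 mm in front (-x) of its origin. Which post stands to the left varies.
- holder: Fixed white plastic block 80 x 90 x 45 mm, origin under its centre, with two slots 57 mm long (along its x), 9 mm wide, 30 mm deep, at y -20 and y 22 mm. The hook's tag stands in the slot at y -20, its x along the holder's x: lift it straight up by more than 30 mm.
- spare_tag: loose plain aluminium tag plate without a hook, 54 x 6 x 60 mm, standing in the holder's other slot; origin at the centre of its lower edge; a bystander
- jar: loose glass jar, 56 mm across, 70 mm high; origin under its centre; a bystander
- bowl: loose white plastic bowl, 110 mm across, 45 mm high; origin under its centre; a bystander
- spray: loose white plastic bottle, 64 mm across, 160 mm high; origin under its centre; a bystander
- spare_ring: loose steel ring lying flat, 40 mm across, 8 mm high; origin under its centre; a bystander
- brush: loose hand brush lying along its x; a bystander
- wrench: loose wrench lying along its x; a bystander
Things that resemble listed ones, but are neither listed nor needed, are in the scene too. Of the things like the hook, leave any that is green; of the rest the larger one is meant.

How it is judged:
By the outcome, as a careful person would: the job done as asked, in the order asked, and still so for the second after the job is handed in, with the robot touching nothing.
It also fails if it takes over 58 s, if anything falls off the work surface, if the arm or the gripper's body presses on something with over 40 N, if the wrist force passes 120 N, or if a joint passes its speed limit or range.

## Working session

There is one attempt and no reset: what is moved stays moved. The work goes in short steps, Python scripts to look and compute and a tool call to move; the robot and the scene stay as the last step left them, time stands still between calls to the robot, and variables do not carry over. Pictures are saved under pics/ and viewed, and the job is handed in when it is done.

Besides the shell and the picture viewer there is one more tool, called after ">>>" by a JSON object that holds its "op" and its "data". send_rows: Moves the arm, as the interface text tells. Its arguments: {"type":"object","properties":{"targets":{"type":"array","items":{"type":"array","items":{"type":"number"}}},"squeeze":{"type":"number"}},"required":["targets"]}

```bash
mkdir -p pics; ls; python3 - <<'E'
from workcell import bot
import cv2,numpy as np
for n in("scene","top"):
    c=bot.camera(n); cv2.imwrite(f"pics/{n}0.png",c["pixels"][:,:,::-1]); np.savez(f"{n}.npz",K=c["intrinsics"],V=c["view"],p=c["pixels"])
    print(n,c["intrinsics"].tolist(),np.round(c["view"],4).tolist())
print(bot.get_obs(),bot.grasp_offset)
E
```

```text
pics
scene [[512.8104399184901, 0.0, 280.5954955972539], [0.0, 512.8104399184901, 210.21272659481915], [0.0, 0.0, 1.0]] [[0.4582, 0.8887, 0.0137, -0.1876], [0.5691, -0.2815, -0.7726, -0.189], [-0.6828, 0.3618, -0.6347, 1.5989], [0.0, 0.0, 0.0, 1.0]]
top [[459.82079520226637, 0.0, 282.8472984447087], [0.0, 459.82079520226637, 205.78831406623746], [0.0, 0.0, 1.0]] [[-0.0168, -0.9992, -0.0349, -0.0111], [-0.9862, 0.0223, -0.1638, 0.5053], [0.1645, 0.0317, -0.9859, 1.0228], [0.0, 0.0, 0.0, 1.0]]
{'time': 0.1, 'q': array([7.45980342e+01, 5.00702325e+00, 1.00411382e+01, 9.50973589e+01,
       1.38169422e-03, 8.99983420e+01]), 'qd': array([-0.00168556,  0.00478094,  0.1026041 ,  0.00275953,  0.01277891,
        0.0471285 ]), 'joint_efforts': array([-4.21530140e-04, -5.21560264e+01,  4.65654802e+01,  1.59403105e-02,
       -4.09187010e-05,  1.59928169e-05]), 'ee_pos': array([0.14602032, 0.53007828, 0.23068203]), 'tcp_rot': array([-1.79998616e+02,  6.32438810e-02,  7.45996922e+01]), 'wrist_force': array([ 0.29838888,  0.98480293, -0.13068542]), 'torque': array([-0.02059982,  0.01897391, -0.02012107]), 'opening': 0.08539036269127179} 0.0187
```

View pics/scene0.png

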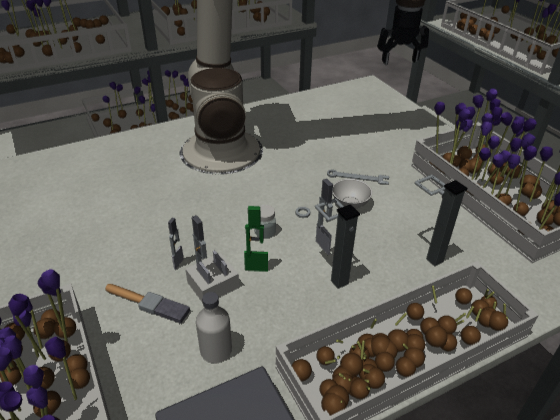

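View pics/top0.png

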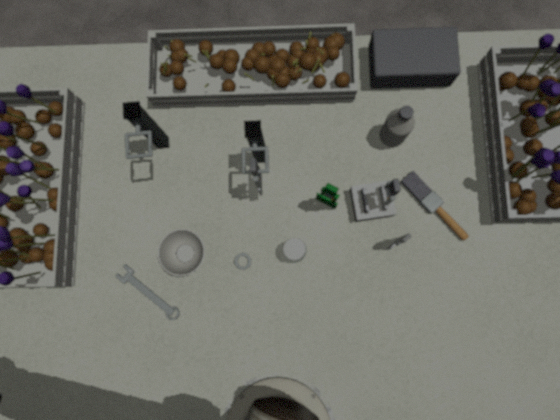

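The scene view shows four hook-like things: a dark one at (198,240) standing in the white holder, a smaller dark one at (174,243), a green one at (255,240), and one hanging on the post at (345,245). The free eye is at scene (430,185) and top (139,145). I'll enlarge these areas to confirm.

```bash
python3 - <<'E'
import cv2,numpy as np
s=np.load("scene.npz")["p"][:,:,::-1];t=np.load("top.npz")["p"][:,:,::-1]
def e(im,x,y,w,h,k): 
    r=cv2.resize(im[y:y+h,x:x+w],None,fx=k,fy=k,interpolation=cv2.INTER_CUBIC); return cv2.convertScaleAbs(r,alpha=1.6,beta=20)
cv2.imwrite("pics/a.png",e(s,140,195,140,110,5))
cv2.imwrite("pics/b.png",e(t,310,165,130,100,6))
cv2.imwrite("pics/c.png",np.hstack([e(s,405,165,80,110,5),e(t,110,90,80,110,5)]))
E
```

```text
(no output)
```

View pics/a.png

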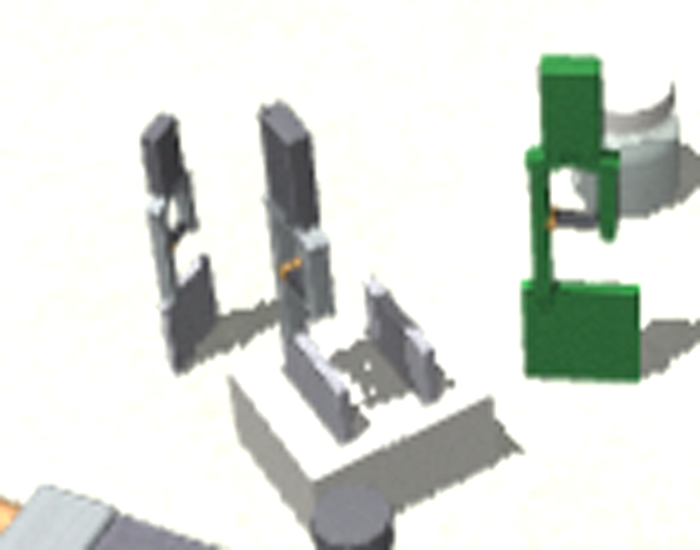

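View pics/b.png

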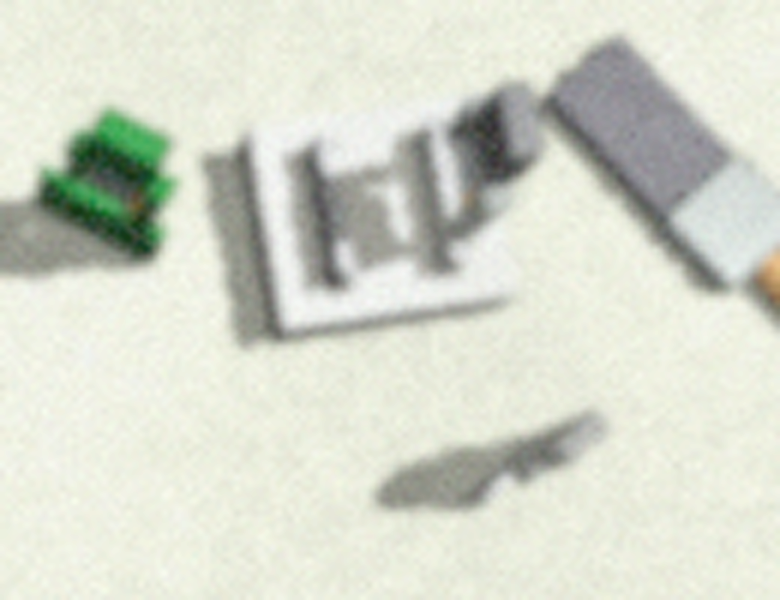

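View pics/c.png

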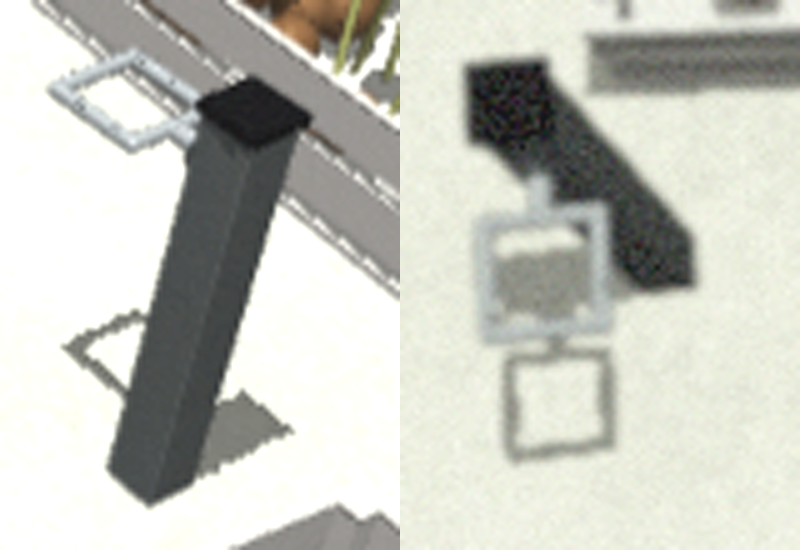

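```bash
python3 - <<'E'
import cv2,numpy as np
s=np.load("scene.npz")["p"][:,:,::-1];t=np.load("top.npz")["p"][:,:,::-1]
def e(im,x,y,w,h,k,n):
    r=cv2.resize(im[y:y+h,x:x+w],None,fx=k,fy=k,interpolation=cv2.INTER_NEAREST); r=cv2.convertScaleAbs(r,alpha=1.6,beta=20)
    for i in range(0,w,5): cv2.line(r,(i*k,0),(i*k,4 if i%10 else 12),(0,0,255),1); 
    for i in range(0,h,5): cv2.line(r,(0,i*k),(4 if i%10 else 12,i*k),(0,0,255),1)
    cv2.imwrite(f"pics/{n}.png",r)
e(s,180,205,50,50,12,"d1"); e(t,370,165,50,50,12,"d2"); e(s,410,160,60,45,13,"d3"); e(t,115,95,60,60,10,"d4")
E
```

```text
(no output)
```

View pics/d1.png

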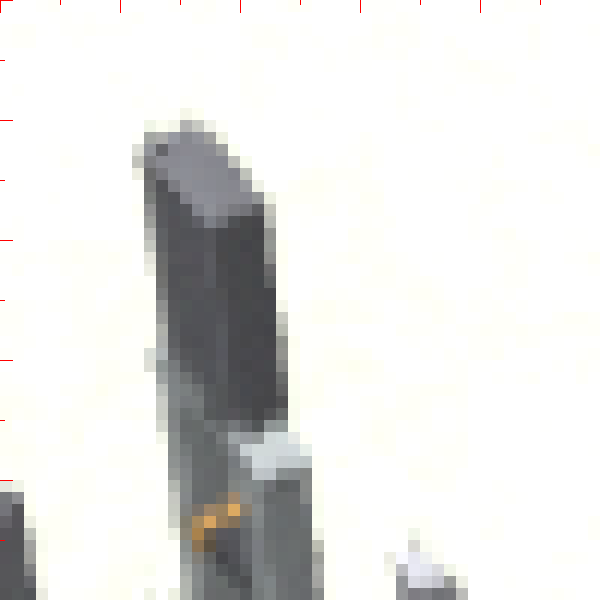

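View pics/d2.png

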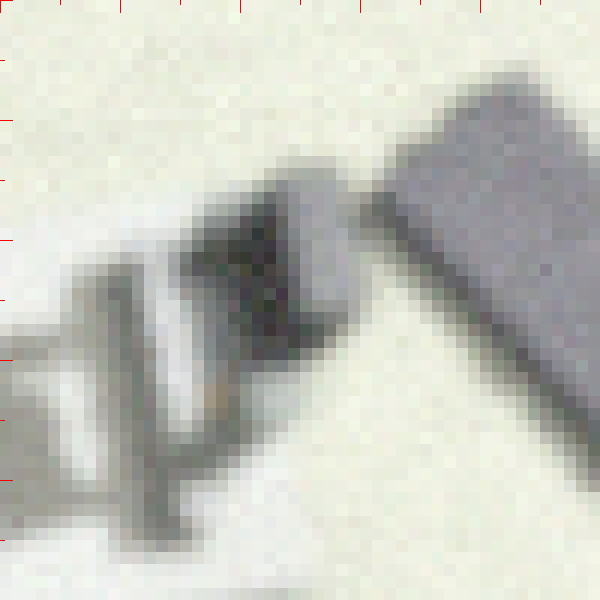

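View pics/d3.png

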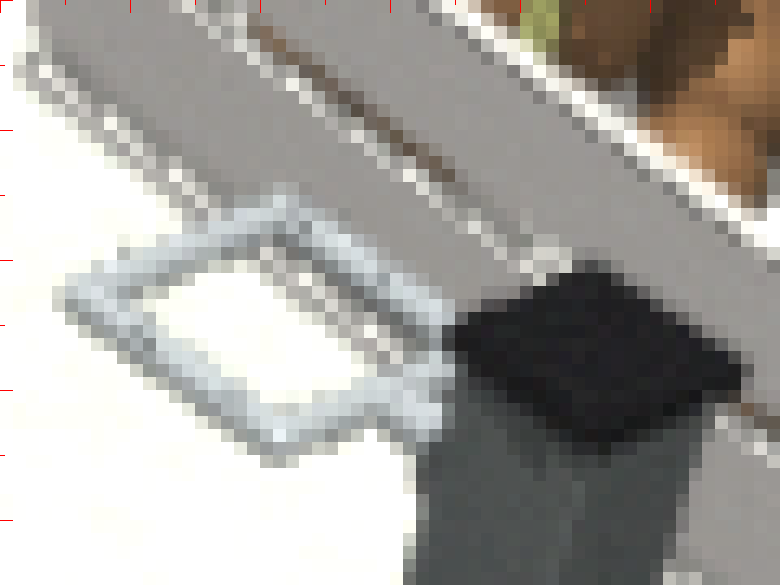

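View pics/d4.png

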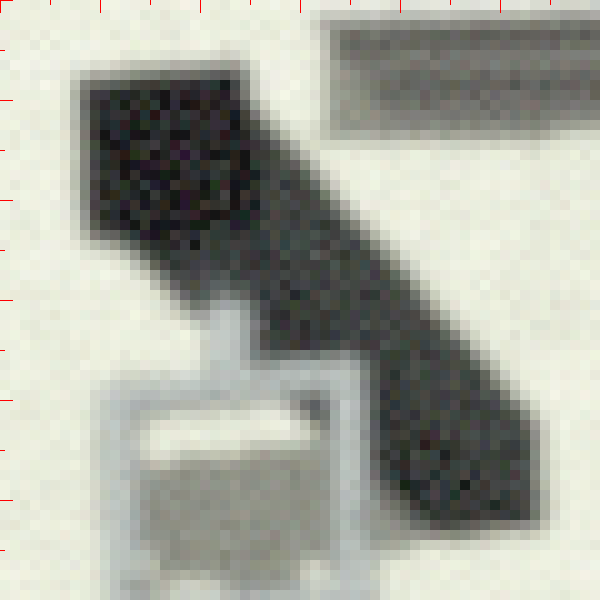

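The grip top face is at about scene (196.5,219) and top (396,185), and the eye's front bar is at scene (424,179). I still need the front bar in the top view.

```bash
python3 - <<'E'
import cv2,numpy as np
t=np.load("top.npz")["p"][:,:,::-1]
x,y,w,h,k=115,125,50,40,14
r=cv2.resize(t[y:y+h,x:x+w],None,fx=k,fy=k,interpolation=cv2.INTER_NEAREST)
r=np.clip((r.astype(float)-60)*2,0,255).astype(np.uint8)
for i in range(0,w,5): cv2.line(r,(i*k,0),(i*k,10),(0,0,255),1)
for i in range(0,h,5): cv2.line(r,(0,i*k),(10,i*k),(0,0,255),1)
cv2.imwrite("pics/d5.png",r)
t=np.load("top.npz")["p"][:,:,::-1]
x,y,w,h,k=345,175,60,50,12
r=cv2.resize(t[y:y+h,x:x+w],None,fx=k,fy=k,interpolation=cv2.INTER_NEAREST)
cv2.imwrite("pics/d6.png",cv2.convertScaleAbs(r,alpha=1.3))
E
```

```text
(no output)
```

View pics/d5.png

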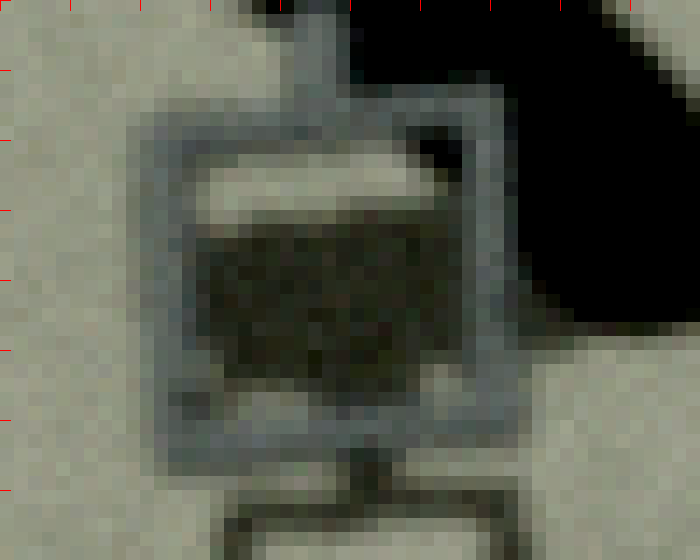

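View pics/d6.png

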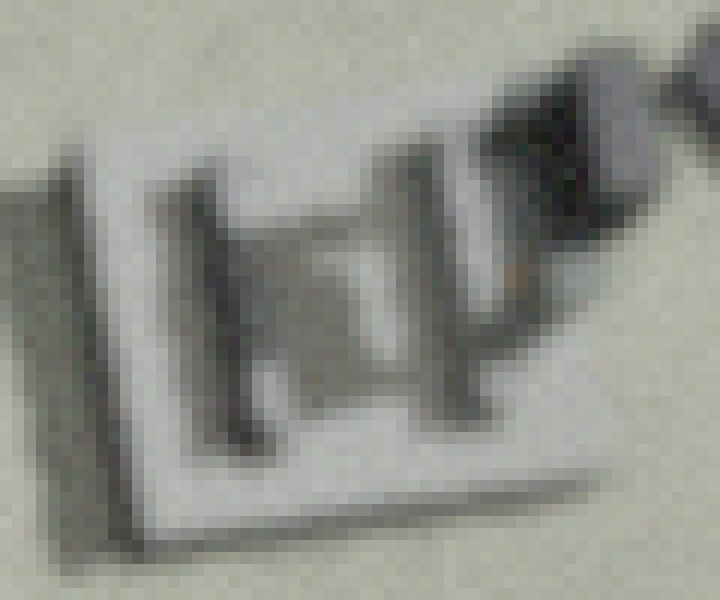

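```bash
cat > h.py <<'E'
import numpy as np
C={n:np.load(n+".npz") for n in("scene","top")}
def ray(n,u,v):
    K,V=C[n]["K"],C[n]["V"]; R,t=V[:3,:3],V[:3,3]
    d=R.T@np.linalg.solve(K,[u,v,1.]); return -R.T@t,d/np.linalg.norm(d)
def onz(n,uv,z):
    o,d=ray(n,*uv); return o+d*(z-o[2])/d[2]
def tri(a,b):
    o1,d1=ray("scene",*a);o2,d2=ray("top",*b)
    s=np.linalg.lstsq(np.c_[d1,-d2],o2-o1,rcond=None)[0]
    p,q=o1+s[0]*d1,o2+s[1]*d2; return np.round((p+q)/2*1e3,1),round(np.linalg.norm(p-q)*1e3,1)
def proj(n,p):
    K,V=C[n]["K"],C[n]["V"]; c=K@(V[:3,:3]@np.asarray(p)+V[:3,3]); return c[:2]/c[2]
E
python3 - <<'E'
from h import *
S=lambda x,y,k,ox,oy:(x/k+ox-.5,y/k+oy-.5)
g=lambda x,y:S(x,y,12,180,205); gt=lambda x,y:S(x,y,12,370,165)
print("grip",tri(g(204,172),gt(320,242)), onz("scene",g(204,172),.205)*1e3,onz("top",gt(320,242),.205)*1e3)
def yaw(p,q): return np.degrees(np.arctan2(q[1]-p[1],q[0]-p[0]))
for a,b in(((305,318),(275,172)),((363,308),(338,165))): print("yaw grip",yaw(onz("top",gt(*a),.205),onz("top",gt(*b),.205)))
for a,b in(((145,160),(215,222)),((190,122),(270,200))): print("yaw gripS",yaw(onz("scene",g(*a),.205),onz("scene",g(*b),.205)))
hd=lambda x,y:onz("top",S(x,y,12,345,175),.045)
A,B,D=hd(80,150),hd(150,545),hd(612,480)
print("holder",A,B,D,np.linalg.norm(A-B),np.linalg.norm(B-D),yaw(B,A),yaw(D,B)-90)
e=lambda x,y:S(x,y,13,410,160); t=lambda x,y:S(x,y,14,115,125)
for n,a,b in(("F-y",(88,293),(498,418)),("F+y",(280,210),(170,448)),("B-y",(282,440),(488,100)),("B+y",(435,330),(158,135))): print(n,tri(e(*a),t(*b)))
print("Fmid",tri(e(184,251),t(335,433)))
# post top corners
d4=lambda x,y:S(x,y,10,115,95)
for n,a,b in(("left/-x-y",(595,450),(258,225)),("-x",(450,330),(85,235)),("+x",(745,365),(245,68)),("bk",(590,262),(85,75))): print(n,tri(e(*a),d4(*b)))
E
```

```text
grip (array([ 515.1, -248.1,  202.8]), np.float64(1.2)) [ 517.94422559 -248.24406056  205.        ] [ 514.46315213 -248.20112202  205.        ]
yaw grip 8.140195091939132
yaw grip 6.367665001499588
yaw gripS 13.84326963915313
yaw gripS 11.173294470097847
holder [ 0.54480245 -0.17974798  0.045     ] [ 0.46787119 -0.18985074  0.045     ] [ 0.47844197 -0.27769651  0.045     ] 0.07759177516171217 0.08847949027924676 7.481381015695096 6.861603543042833
F-y (array([594.8, 246.7, 185.9]), np.float64(2.5))
F+y (array([590.8, 294.1, 186.6]), np.float64(0.4))
B-y (array([643.4, 249.4, 186.2]), np.float64(2.0))
B+y (array([635.5, 293.1, 191.3]), np.float64(5.4))
Fmid (array([592.8, 270.2, 186.3]), np.float64(1.5))
left/-x-y (array([677.4, 273.9, 195.8]), np.float64(19.0))
-x (array([656.9, 283.1, 213. ]), np.float64(23.3))
+x (array([700.6, 269.4, 228.9]), np.float64(26.8))
bk (array([681.1, 277.1, 242.8]), np.float64(14.1))
```

```bash
python3 - <<'E'
from h import *
S=lambda x,y,k,ox,oy:(x/k+ox-.5,y/k+oy-.5)
e=lambda x,y:S(x,y,13,410,160)
d4=lambda x,y:S(x,y,10,115,95)
P=[]
for n,a,b in(("-x-y",(445,335),(258,225)),("-x+y",(592,262),(85,238)),("+x-y",(600,455),(242,70)),("+x+y",(748,362),(85,75))): p=tri(e(*a),d4(*b));print(n,p);P.append(p[0])
print(np.mean(P,0))
# yaw of eye in top at z=.187
t=lambda x,y:onz("top",S(x,y,14,115,125),.187)*1e3
for p in((498,418),(170,448),(488,100),(158,135)): print(t(*p))
E
```

```text
-x-y (array([663.5, 258.1, 218.8]), np.float64(2.6))
-x+y (array([660.8, 292. , 221.1]), np.float64(1.9))
+x-y (array([697.3, 262.9, 215.8]), np.float64(1.1))
+x+y (array([695. , 293.3, 222.6]), np.float64(3.0))
[679.15  276.575 219.575]
[593.83528087 245.16731455 187.        ]
[590.57955368 293.68897482 187.        ]
[642.50233663 248.17196265 187.        ]
[638.50784998 297.38282234 187.        ]
```

Free eye: bar centre about (592,270,185), yaw about 4°. It lies 87 mm from the post axis (679,277), within the 70–94 range. Hook grip: (515,-248), top at z≈203 against the expected 205, yaw about 7°, and the nose points to +x. The hook meant is the one at scene (198,240), because it's in the holder, isn't green and is the larger of the two grey ones.

>>> {"op": "send_rows", "data": {"targets": [[0,20,-50,20,5],[0,45,-100,40,10],[0,75,-155,60,15],[0,100,-210,70,20],[0,125,-265,70,22.5],[0,155,-325,70,22.5],[0,180,-380,70,22.5],[0,205,-435,70,22.5]]}}

```text
time: 1.1
ee_pos: [0.3512, 0.0937, 0.3012]
tcp_rot: [180.0, -0.0, 97.1]
wrist_force: [1.6, 1.2, 0.7]
opening: 0.0855
```

```bash
python3 -c "
from workcell import bot
o=bot.get_obs();print(o['time'],o['q'].round(1),o['ee_pos'],o['tcp_rot'])"
```

```text
1.1 [ 14.9 -17.7  -2.6 105.1   0.    7.8] [0.35119336 0.09367952 0.30120428] [ 1.79973803e+02 -4.88668114e-03  9.71156115e+01]
```

>>> {"op": "send_rows", "data": {"targets": [[0,27,-57,0,0],[0,54,-114,0,0],[0,82,-171,0,0],[0,109,-228,0,0],[0,136,-285,0,0],[0,164,-342,-30,0],[0,164,-342,-60,0],[0,164,-342,-60,0]]}}

```text
time: 2.1
ee_pos: [0.5139, -0.2466, 0.2379]
tcp_rot: [-179.7, -0.2, 97.0]
wrist_force: [-0.1, 0.6, 0.1]
opening: 0.0858
```

```bash
python3 - <<'E'
from workcell import bot
import cv2,numpy as np
for n in("scene","top"):
    c=bot.camera(n); p=c["pixels"][:,:,::-1]
    x,y=(150,170) if n=="scene" else (340,130)
    r=cv2.resize(p[y:y+90,x:x+100],None,fx=4,fy=4,interpolation=cv2.INTER_CUBIC)
    globals()[n]=cv2.convertScaleAbs(r,alpha=1.6,beta=20)
cv2.imwrite("pics/g1.png",np.hstack([scene,top]))
E
```

```text
(no output)
```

View pics/g1.png

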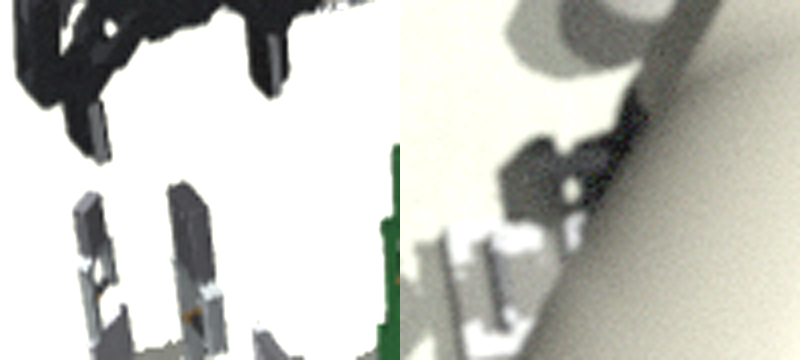

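The fingers straddle the grip: fingertips at crop (97,155) and (272,92), with the grip top centred below them at (190,195). Next I descend and close gently.

>>> {"op": "send_rows", "data": {"targets": [[0,0,-1,-30,0],[0,0,-1,-60,0],[0,0,-1,-74,0],[0,0,-1,-74,0],[0.5,0,-1,-74,0],[0.8,0,-1,-74,0],[1,0,-1,-74,0],[1,0,-1,-74,0],[1,0,-1,-74,0],[1,0,-1,-74,0]], "squeeze": 30}}

```text
time: 3.45
ee_pos: [0.515, -0.2475, 0.1676]
tcp_rot: [180.0, 0.0, 97.1]
wrist_force: [0.1, -0.8, 1.9]
opening: 0.0118
```

```bash
python3 - <<'E'
from workcell import bot
import cv2,numpy as np
o=bot.get_obs(); print(o["ee_pos"],o["wrist_force"],o["opening"],o["torque"])
for n in("scene","top"):
    c=bot.camera(n); p=c["pixels"][:,:,::-1]
    x,y=(150,170) if n=="scene" else (340,130)
    r=cv2.resize(p[y:y+110,x:x+100],None,fx=4,fy=4,interpolation=cv2.INTER_CUBIC)
    globals()[n]=cv2.convertScaleAbs(r,alpha=1.6,beta=20)
cv2.imwrite("pics/g2.png",np.hstack([scene,top]))
E
```

```text
[ 0.51502904 -0.24753097  0.16756205] [ 0.08649617 -0.8044122   1.87735267] 0.011757753687557859 [-0.22762167 -0.07215667 -0.02645235]
```

View pics/g2.png

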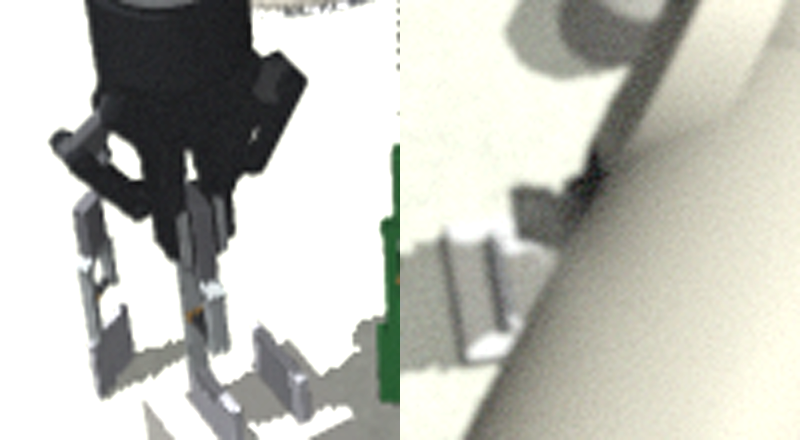

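Opening reads 11.8 mm, so the 12 mm grip is held. Next I lift straight up.

>>> {"op": "send_rows", "data": {"targets": [[1,0,0,0,0],[1,0,0,10,0],[1,0,0,20,0],[1,0,0,35,0],[1,0,0,55,0],[1,0,0,80,0],[1,0,0,110,0],[1,0,0,130,0],[1,0,0,130,0],[1,0,0,130,0]], "squeeze": 60}}

```text
time: 4.8
ee_pos: [0.5149, -0.2472, 0.2966]
tcp_rot: [-180.0, -0.0, 97.1]
wrist_force: [0.6, -0.6, -1.8]
opening: 0.0114
```

```bash
python3 - <<'E'
from workcell import bot
import cv2,numpy as np
o=bot.get_obs(); print(o["ee_pos"],o["wrist_force"],o["opening"],o["torque"])
for n in("scene",):
    c=bot.camera(n); p=c["pixels"][:,:,::-1]
    x,y=(130,100)
    r=cv2.resize(p[y:y+190,x:x+130],None,fx=3,fy=3,interpolation=cv2.INTER_CUBIC)
    cv2.imwrite("pics/g3.png",cv2.convertScaleAbs(r,alpha=1.6,beta=20))
E
```

```text
[ 0.51485115 -0.2472051   0.2966061 ] [ 0.55767773 -0.57112077 -1.79254123] 0.011415250832627032 [-0.05260487  0.00979409  0.05817947]
```

View pics/g3.png

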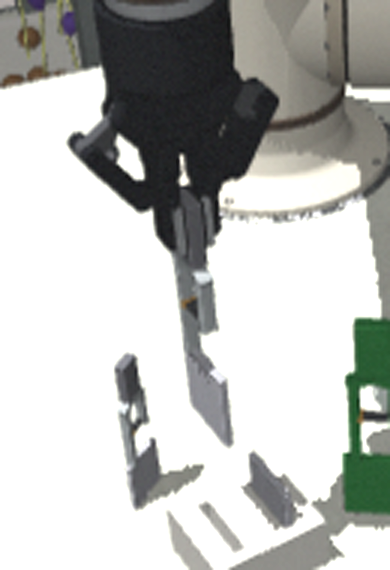

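>>> {"op": "send_rows", "data": {"targets": [[1,-25,20,30,0],[1,-65,60,55,0],[1,-100,105,60,0],[1,-120,155,60,0],[1,-125,210,60,0],[1,-125,265,60,-1],[1,-125,320,60,-2],[1,-110,375,60,-3],[1,-90,430,50,-3],[1,-60,475,30,-3]]}}

```text
time: 6.1
ee_pos: [0.4548, 0.23, 0.3271]
tcp_rot: [180.0, -0.0, 94.2]
wrist_force: [0.8, -1.4, -2.3]
opening: 0.0112
```

>>> {"op": "send_rows", "data": {"targets": [[1,40,20,-10,0],[1,75,38,-25,0],[1,85,38,-30,0],[1,85,38,-30,0],[1,85,38,-30,0]]}}

```text
time: 6.72
ee_pos: [0.5392, 0.2652, 0.2983]
tcp_rot: [180.0, -0.0, 94.1]
wrist_force: [-0.6, -0.2, -2.0]
opening: 0.0112
```

```bash
python3 - <<'E'
from workcell import bot
import cv2,numpy as np
o=bot.get_obs(); print(o["time"],o["ee_pos"],o["tcp_rot"],o["wrist_force"],o["opening"],o["q"])
for n in("scene","top"):
    c=bot.camera(n); p=c["pixels"][:,:,::-1]; np.savez(f"{n}1.npz",p=c["pixels"])
    x,y=(370,60) if n=="scene" else (90,70)
    r=cv2.resize(p[y:y+190,x:x+130],None,fx=3,fy=3,interpolation=cv2.INTER_CUBIC)
    globals()[n]=cv2.convertScaleAbs(r,alpha=1.6,beta=20)
cv2.imwrite("pics/g4.png",np.hstack([scene,top]))
E
```

```text
6.725 [0.53920175 0.26515116 0.29827454] [ 1.79958040e+02 -2.09005100e-02  9.40797682e+01] [-0.62516942 -0.17909315 -2.00746866] 0.011205806217398064 [2.61838455e+01 1.46203351e+01 2.86829669e+01 1.04015891e+02
 3.57505067e-03 2.21040864e+01]
```

View pics/g4.png

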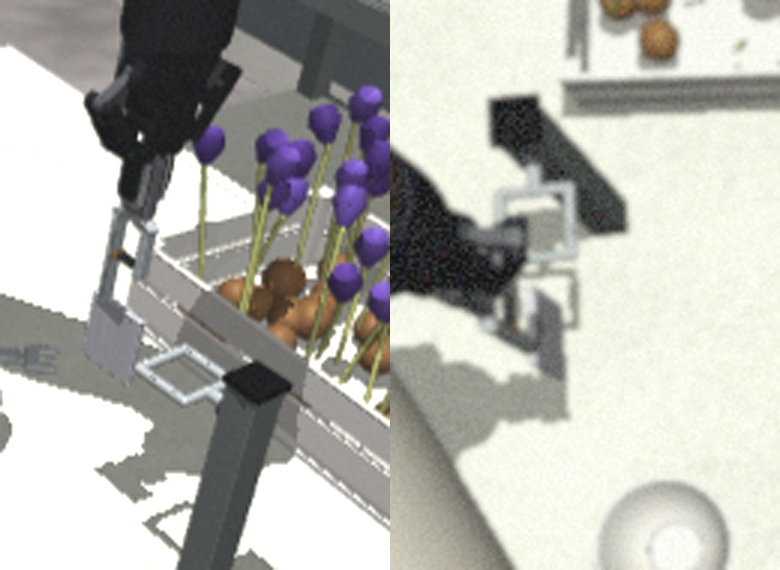

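```bash
cat > ov.py <<'E'
from h import *
import cv2,sys
def overlay(fn,T,yaw,bar,byaw=4.2,sz=None,dz=152.6,off=(0,0)):
    c,s=np.cos(np.radians(yaw)),np.sin(np.radians(yaw))
    def H(x,y,z): x+=off[0];y+=off[1]; return np.array([T[0]+c*x-s*y,T[1]+s*x+c*y,T[2]-dz+z])/1e3
    cb,sb=np.cos(np.radians(byaw)),np.sin(np.radians(byaw))
    out=[]
    for n,(x,y,w,h) in (("scene",(385,110,80,100)),("top",(110,105,80,100))):
        p=np.load(fn%n)["p"][:,:,::-1]; k=5
        r=cv2.convertScaleAbs(cv2.resize(p[y:y+h,x:x+w],None,fx=k,fy=k,interpolation=cv2.INTER_CUBIC),alpha=1.6,beta=20)
        def pl(P,col):
            q=np.array([(proj(n,i)-[x,y]+.5)*k for i in P]).astype(np.int32); cv2.polylines(r,[q],True,col,1)
        for yy in(-3,3): pl([H(-25,yy,0),H(29,yy,0),H(29,yy,60),H(-25,yy,60)],(0,0,255))
        pl([H(11,-5,100),H(11,-5,92),H(19,-5,92),H(19,-5,136)],(255,0,0))
        pl([H(-19,-5,60),H(-19,-5,136),H(-11,-5,136),H(-11,-5,60)],(255,0,0))
        E=lambda a,b:np.array([bar[0]+cb*a-sb*b,bar[1]+sb*a+cb*b,bar[2]])/1e3
        pl([E(0,-24),E(0,24),E(48,24),E(48,-24)],(0,160,0))
        out.append(r)
    return np.hstack(out)
E
python3 - <<'E'
from ov import *
cv2.imwrite("pics/o1.png",overlay("%s1.npz",(539.2,265.2,298.3),4.1,(592.3,269.8,185.5)))
E
```

```text
(no output)
```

View pics/o1.png

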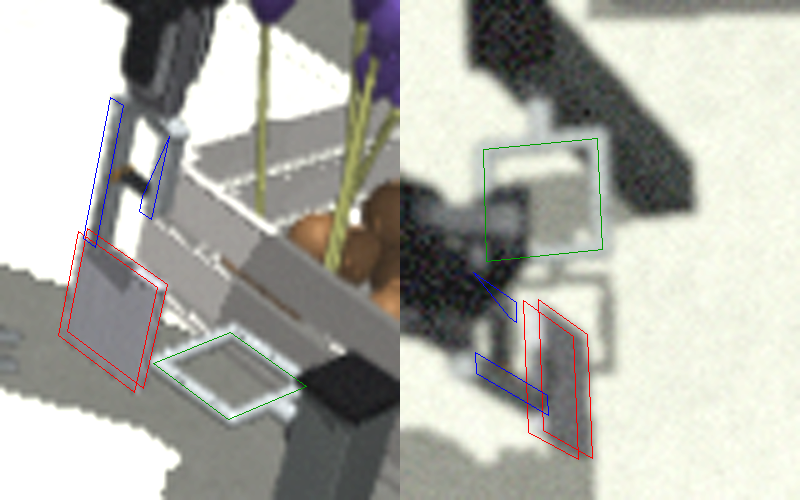

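```bash
python3 - <<'E'
import cv2,numpy as np
out=[]
for n,(x,y) in(("scene",(393,125)),("top",(118,148))):
    p=np.load(n+"1.npz")["p"][:,:,::-1];k=9
    w,h=(44,66) if n=="scene" else (44,66)
    r=cv2.convertScaleAbs(cv2.resize(p[y:y+h,x:x+w],None,fx=k,fy=k,interpolation=cv2.INTER_NEAREST),alpha=1.9,beta=10)
    for i in range(0,w,5): cv2.line(r,(i*k,0),(i*k,10),(0,0,255),1)
    for i in range(0,h,5): cv2.line(r,(0,i*k),(10,i*k),(0,0,255),1)
    out.append(r)
cv2.imwrite("pics/z1.png",np.hstack(out))
E
```

```text
(no output)
```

View pics/z1.png

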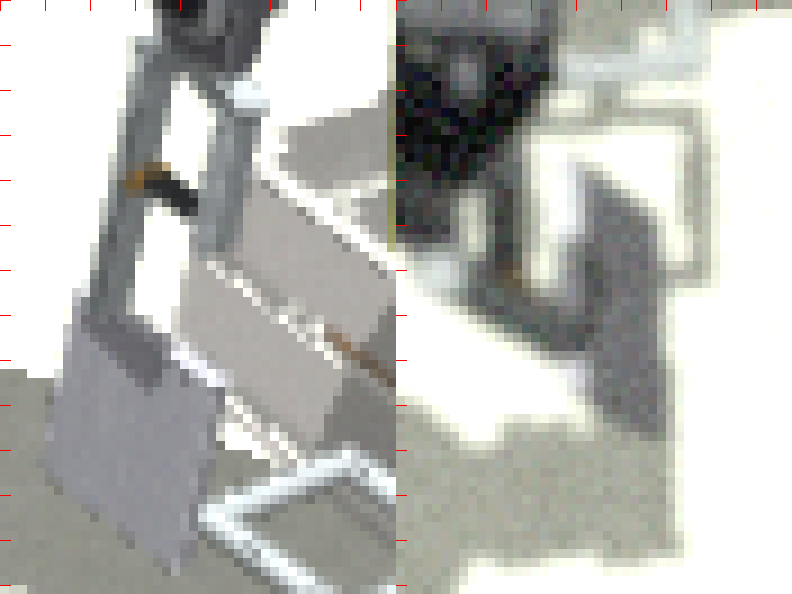

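```bash
python3 - <<'E'
from h import *
a=lambda x,y:(x/9+393-.5,y/9+125-.5)
b=lambda x,y:((x-396)/9+118-.5,y/9+148-.5)
for n,p,q in(("29,-3,0",(182,572),(662,212)),("-25,-3,0",(45,475),(665,442)),("-25,-3,60",(85,302),(592,397)),("29,-3,60",(225,390),(590,168))): print(n,tri(a(*p),b(*q)))
c,s=np.cos(np.radians(4.1)),np.sin(np.radians(4.1))
for x,y,z in((29,-3,0),(-25,-3,0),(-25,-3,60),(29,-3,60)): print(539.2+c*x-s*y,265.2+s*x+c*y,298.3-152.6+z)
E
```

```text
29,-3,0 (array([569.9, 265.4, 145.8]), np.float64(2.5))
-25,-3,0 (array([514.8, 263.8, 142.3]), np.float64(1.8))
-25,-3,60 (array([515.4, 263.4, 198.2]), np.float64(5.2))
29,-3,60 (array([567.7, 265.5, 201.5]), np.float64(7.4))
568.3402750379954 264.2811035368551 145.70000000000002
514.4784727597245 260.42024154289004 145.70000000000002
514.4784727597245 260.42024154289004 205.70000000000002
568.3402750379954 264.2811035368551 205.70000000000002
```

Tag corners triangulate to within about 3 mm of the prediction, so the hook sits as expected in the grip. Entry height is TCP z≈264. I go down outside the eye, then move level inwards and feel for the spine touching the bar.

>>> {"op": "send_rows", "data": {"targets": [[1,0,0,-20,0],[1,0,0,-34,0],[1,0,0,-34,0],[1,10,1,-34,0],[1,20,1,-34,0],[1,30,2,-34,0],[1,35,3,-34,0],[1,40,3,-34,0],[1,40,3,-34,0]]}}

```text
time: 7.95
ee_pos: [0.5801, 0.2686, 0.2631]
tcp_rot: [-180.0, 0.0, 94.1]
wrist_force: [-0.0, -0.0, -1.5]
opening: 0.0113
```

```bash
cat > snap.py <<'E'
from workcell import bot
import cv2,numpy as np,sys
i=sys.argv[1]
o=bot.get_obs(); print(o["time"],o["ee_pos"],o["tcp_rot"],o["wrist_force"].round(2),o["torque"].round(2),o["opening"])
out=[]
for n,(x,y) in(("scene",(385,105)),("top",(110,105))):
    p=bot.camera(n)["pixels"]; np.savez(f"{n}{i}.npz",p=p); p=p[:,:,::-1]
    out.append(cv2.convertScaleAbs(cv2.resize(p[y:y+100,x:x+80],None,fx=5,fy=5,interpolation=cv2.INTER_CUBIC),alpha=1.8,beta=15))
cv2.imwrite(f"pics/s{i}.png",np.hstack(out))
E
python3 snap.py 2
```

```text
7.95 [0.58014002 0.26859219 0.26305011] [-1.79979475e+02  8.88233331e-03  9.40902354e+01] [-0.01 -0.03 -1.51] [-0.01  0.02 -0.01] 0.011345717193256409
```

View pics/s2.png

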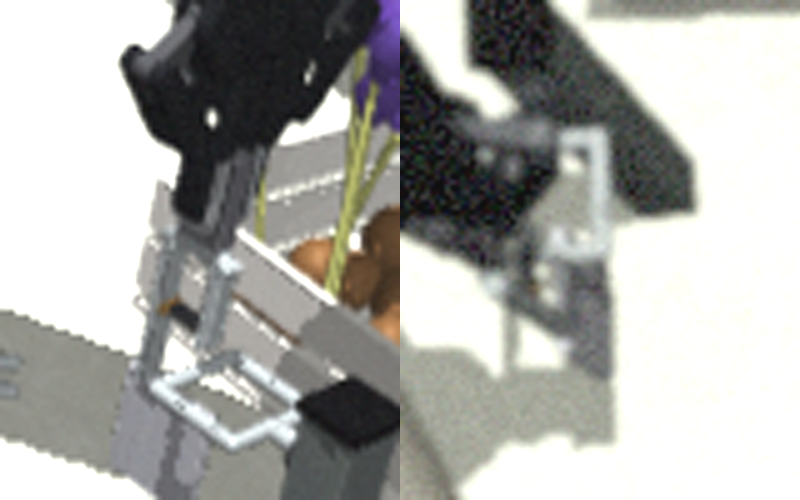

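The bar now enters the throat above the tag, and the force is still zero. Next comes the gentle touch.

>>> {"op": "send_rows", "data": {"targets": [[1,5,0,0,0],[1,10,1,0,0],[1,13,1,0,0],[1,15,1,0,0],[1,15,1,0,0]]}}

```text
time: 8.68
ee_pos: [0.595, 0.2696, 0.2631]
tcp_rot: [-180.0, 0.0, 94.1]
wrist_force: [-0.1, 0.0, -1.3]
opening: 0.0113
```

>>> {"op": "send_rows", "data": {"targets": [[1,1,0,0,0],[1,2,0,0,0],[1,2,0,0,0]]}}

```text
time: 9.05
ee_pos: [0.5969, 0.2696, 0.2633]
tcp_rot: [180.0, -0.0, 94.1]
wrist_force: [0.6, -0.5, -1.6]
opening: 0.0112
```

>>> {"op": "send_rows", "data": {"targets": [[1,1,0,0,0],[1,1,0,0,0]]}}

```text
time: 9.3
ee_pos: [0.5979, 0.2697, 0.2633]
tcp_rot: [180.0, -0.0, 94.1]
wrist_force: [0.7, -0.3, -2.2]
opening: 0.0113
```

>>> {"op": "send_rows", "data": {"targets": [[1,1,0,0,0],[1,1,0,0,0]]}}

```text
time: 9.55
ee_pos: [0.599, 0.2696, 0.2632]
tcp_rot: [-180.0, 0.0, 94.1]
wrist_force: [-0.2, -0.8, -1.5]
opening: 0.0114
```

>>> {"op": "send_rows", "data": {"targets": [[1,1,0,0,0],[1,1,0,0,0]]}}

```text
time: 9.8
ee_pos: [0.5997, 0.2696, 0.2632]
tcp_rot: [-180.0, -0.0, 94.1]
wrist_force: [-1.8, -0.0, -1.9]
opening: 0.0117
```

>>> {"op": "send_rows", "data": {"targets": [[1,1,0,0,0],[1,1,0,0,0]]}}

```text
time: 10.05
ee_pos: [0.6002, 0.2696, 0.2632]
tcp_rot: [-179.9, -0.0, 94.1]
wrist_force: [-4.9, -0.7, -1.5]
opening: 0.0112
```

>>> {"op": "send_rows", "data": {"targets": [[1,1,0,0,0],[1,1,0,0,0]]}}

```text
time: 10.3
ee_pos: [0.6011, 0.2696, 0.2631]
tcp_rot: [-179.9, 0.0, 94.1]
wrist_force: [-5.0, -0.6, -2.5]
opening: 0.0116
```

```bash
python3 snap.py 3
```

```text
10.3 [0.60110142 0.26959133 0.26307064] [-1.79883179e+02  6.19237071e-03  9.41122987e+01] [-4.96 -0.57 -2.52] [-0.05  1.57 -0.04] 0.011645289911273036
```

View pics/s3.png

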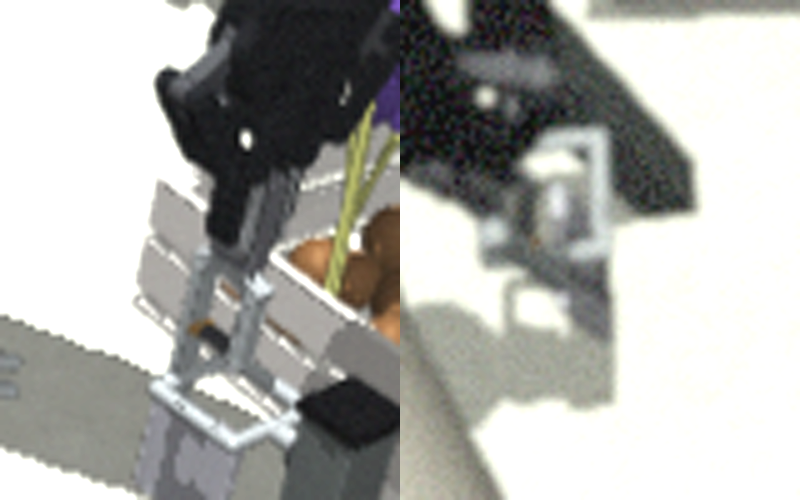

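The spine touched at TCP x≈599.5, which puts the bar at about 592.5 and agrees with the vision estimate. I back off 10 mm from there so the bar lies at hook x≈+3, then lower.

>>> {"op": "send_rows", "data": {"targets": [[1,-6,0,0,0],[1,-12,-1,0,0],[1,-12,-1,0,0],[1,-12,-1,-5,0],[1,-12,-1,-10,0],[1,-12,-1,-10,0]]}}

```text
time: 11.15
ee_pos: [0.5898, 0.2685, 0.2524]
tcp_rot: [-179.9, 0.0, 94.1]
wrist_force: [-0.6, -0.4, -1.9]
opening: 0.0115
```

```bash
python3 snap.py 4
```

```text
11.15 [0.58979736 0.26851692 0.25242314] [-1.79938360e+02  2.30246126e-02  9.40937668e+01] [-0.55 -0.4  -1.9 ] [-0.01  0.01  0.01] 0.011532039552406888
```

View pics/s4.png

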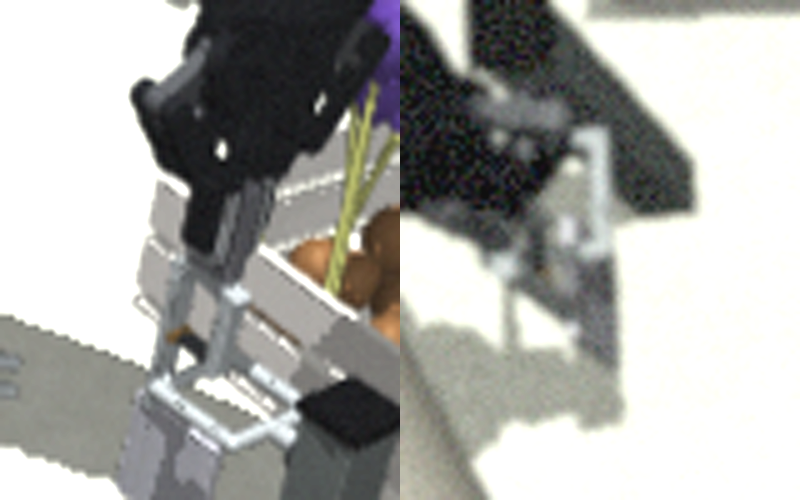

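>>> {"op": "send_rows", "data": {"targets": [[1,0,0,-3,0],[1,0,0,-6,0],[1,0,0,-8,0],[1,0,0,-10,0],[1,0,0,-10,0]], "squeeze": 80}}

```text
time: 11.88
ee_pos: [0.5898, 0.2686, 0.2435]
tcp_rot: [180.0, -0.0, 94.1]
wrist_force: [-1.9, -0.8, 1.1]
opening: 0.0111
```

>>> {"op": "send_rows", "data": {"targets": [[1,0,0,-2,0],[1,0,0,-4,0],[1,0,0,-4,0]]}}

```text
time: 12.25
ee_pos: [0.59, 0.2686, 0.2393]
tcp_rot: [180.0, -0.0, 94.1]
wrist_force: [-0.1, -0.8, 2.4]
opening: 0.0113
```

>>> {"op": "send_rows", "data": {"targets": [[1,0,0,-2,0],[1,0,0,-4,0],[1,0,0,-4,0]]}}

```text
time: 12.62
ee_pos: [0.5897, 0.2687, 0.235]
tcp_rot: [-180.0, -0.0, 94.1]
wrist_force: [-0.7, 0.4, 2.2]
opening: 0.0109
```

>>> {"op": "send_rows", "data": {"targets": [[1,0,0,-2,0],[1,0,0,-4,0],[1,0,0,-4,0]]}}

```text
time: 13.0
ee_pos: [0.5896, 0.2686, 0.2308]
tcp_rot: [-179.9, 0.0, 94.1]
wrist_force: [-2.9, -0.3, 1.8]
opening: 0.0108
```

```bash
python3 snap.py 5
```

```text
13.0 [0.58958286 0.26858064 0.23081299] [-1.79938329e+02  1.08586018e-02  9.41018122e+01] [-2.95 -0.34  1.79] [0.   0.67 0.02] 0.010830476732871408
```

View pics/s5.png

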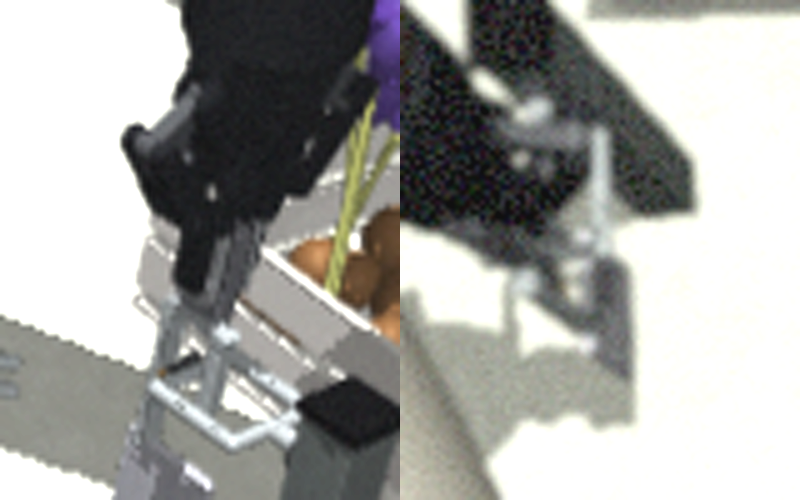

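The gate is swinging up as the bar passes, at about 4 N. I keep lowering.

>>> {"op": "send_rows", "data": {"targets": [[1,0,0,-2,0],[1,0,0,-4,0],[1,0,0,-4,0]]}}

```text
time: 13.48
ee_pos: [0.5898, 0.2686, 0.2269]
tcp_rot: [-180.0, 0.0, 94.1]
wrist_force: [-3.8, -0.4, 0.8]
opening: 0.011
```

>>> {"op": "send_rows", "data": {"targets": [[1,0,0,-2,0],[1,0,0,-4,0],[1,0,0,-4,0]]}}

```text
time: 13.85
ee_pos: [0.5897, 0.2686, 0.2227]
tcp_rot: [-179.9, 0.0, 94.1]
wrist_force: [-2.8, -0.5, -2.0]
opening: 0.0111
```

>>> {"op": "send_rows", "data": {"targets": [[1,0,0,-2,0],[1,0,0,-4,0],[1,0,0,-4,0]]}}

```text
time: 14.22
ee_pos: [0.5903, 0.2686, 0.2188]
tcp_rot: [180.0, 0.0, 94.1]
wrist_force: [-0.1, 0.3, -2.1]
opening: 0.011
```

```bash
python3 snap.py 6
```

```text
14.225 [0.59025999 0.26856895 0.21878175] [1.79983341e+02 1.84415255e-02 9.40918355e+01] [-0.05  0.3  -2.14] [-0.   -0.01  0.  ] 0.010974194665612074
```

View pics/s6.png

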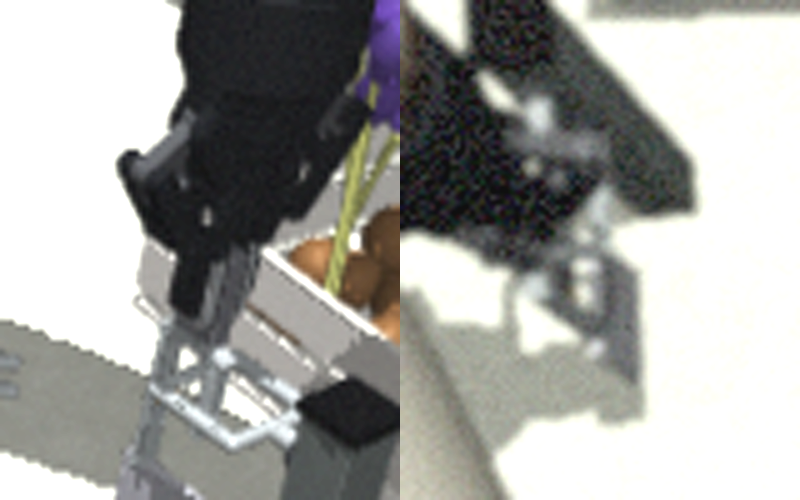

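Contact force dropped to zero with the bar past z≈122, so the gate seems to have snapped. I lower a bit further, with the bow centred, to be sure.

>>> {"op": "send_rows", "data": {"targets": [[1,1,0,0,0],[1,2,0,-2,0],[1,3,0,-4,0],[1,3,0,-4,0]]}}

```text
time: 14.82
ee_pos: [0.5929, 0.2686, 0.2149]
tcp_rot: [-180.0, 0.0, 94.1]
wrist_force: [0.5, -0.3, -2.8]
opening: 0.0111
```

>>> {"op": "send_rows", "data": {"targets": [[1,0,0,-1,0],[1,0,0,-2,0],[1,0,0,-2,0]]}}

```text
time: 15.2
ee_pos: [0.5928, 0.2686, 0.2132]
tcp_rot: [-180.0, 0.0, 94.1]
wrist_force: [-0.5, -0.0, -1.9]
opening: 0.0108
```

```bash
python3 snap.py 7
```

```text
15.2 [0.59283391 0.26862007 0.21317898] [-1.79991115e+02  3.00401420e-03  9.41013079e+01] [-0.54 -0.03 -1.92] [-0.1   0.03  0.05] 0.010815662562009587
```

View pics/s7.png

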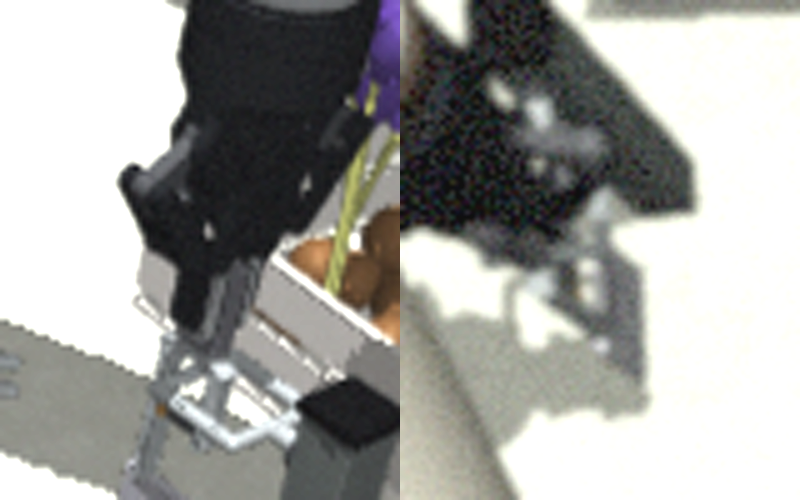

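The orange hinge at crop (160,408) and the dark gate at (190,425) lie shut below the bar. Next I lift for the proof.

>>> {"op": "send_rows", "data": {"targets": [[1,0,0,4,0],[1,0,0,8,0],[1,0,0,12,0],[1,0,0,14,0],[1,0,0,14,0]]}}

```text
time: 15.92
ee_pos: [0.593, 0.2686, 0.2275]
tcp_rot: [180.0, -0.0, 94.1]
wrist_force: [-0.2, -0.3, -2.3]
opening: 0.0112
```

>>> {"op": "send_rows", "data": {"targets": [[1,0,0,1,0],[1,0,0,2,0],[1,0,0,2,0]]}}

```text
time: 16.3
ee_pos: [0.5929, 0.2686, 0.2293]
tcp_rot: [180.0, -0.0, 94.1]
wrist_force: [0.3, -1.0, -2.0]
opening: 0.0111
```

>>> {"op": "send_rows", "data": {"targets": [[1,0,0,1,0],[1,0,0,2,0],[1,0,0,2,0]]}}

```text
time: 16.68
ee_pos: [0.5929, 0.2686, 0.2314]
tcp_rot: [180.0, -0.0, 94.1]
wrist_force: [-0.1, -0.3, -1.7]
opening: 0.0109
```

>>> {"op": "send_rows", "data": {"targets": [[1,0,0,1,0],[1,0,0,1,0]]}}

```text
time: 16.92
ee_pos: [0.5929, 0.2686, 0.2324]
tcp_rot: [180.0, 0.0, 94.1]
wrist_force: [-0.1, 0.6, -2.3]
opening: 0.0111
```

>>> {"op": "send_rows", "data": {"targets": [[1,0,0,1,0],[1,0,0,1,0]]}}

```text
time: 17.18
ee_pos: [0.5929, 0.2686, 0.2328]
tcp_rot: [-180.0, 0.0, 94.1]
wrist_force: [0.0, 1.1, -5.8]
opening: 0.0112
```

>>> {"op": "send_rows", "data": {"targets": [[1,0,0,1,0],[1,0,0,1,0]]}}

```text
time: 17.42
ee_pos: [0.5928, 0.2686, 0.2331]
tcp_rot: [-179.9, 0.0, 94.1]
wrist_force: [1.7, 0.9, -12.8]
opening: 0.011
```

>>> {"op": "send_rows", "data": {"targets": [[1,0,0,1,0],[1,0,0,1,0]]}}

```text
time: 17.68
ee_pos: [0.5927, 0.2686, 0.2335]
tcp_rot: [-179.9, 0.1, 94.1]
wrist_force: [2.9, 0.3, -23.6]
opening: 0.0108
```

The gate caught firmly under the bar at about 21 N net, so it's locked. Now I lower it onto the bow.

>>> {"op": "send_rows", "data": {"targets": [[1,0,0,-4,0],[1,0,0,-10,0],[1,0,0,-16,0],[1,0,0,-21,0],[1,0,0,-25,0],[1,0,0,-25,0],[1,0,0,-25,0]]}}

```text
time: 18.55
ee_pos: [0.5929, 0.2686, 0.2104]
tcp_rot: [180.0, -0.0, 94.1]
wrist_force: [-0.0, -0.3, -2.2]
opening: 0.011
```

>>> {"op": "send_rows", "data": {"targets": [[1,0,0,-1,0],[1,0,0,-1,0]]}}

```text
time: 18.8
ee_pos: [0.5929, 0.2686, 0.2092]
tcp_rot: [-180.0, -0.0, 94.1]
wrist_force: [0.1, -0.2, -1.7]
opening: 0.0111
```

>>> {"op": "send_rows", "data": {"targets": [[1,0,0,-1,0],[1,0,0,-1,0]]}}

```text
time: 19.05
ee_pos: [0.5929, 0.2686, 0.2082]
tcp_rot: [-180.0, 0.0, 94.1]
wrist_force: [0.3, -0.6, -2.0]
opening: 0.011
```

>>> {"op": "send_rows", "data": {"targets": [[1,0,0,-0.5,0],[1,0,0,-0.5,0]]}}

```text
time: 19.3
ee_pos: [0.5929, 0.2686, 0.2077]
tcp_rot: [-180.0, 0.0, 94.1]
wrist_force: [0.0, -0.2, -1.9]
opening: 0.0111
```

>>> {"op": "send_rows", "data": {"targets": [[1,0,0,-0.5,0],[1,0,0,-0.5,0]]}}

```text
time: 19.55
ee_pos: [0.5929, 0.2686, 0.2076]
tcp_rot: [180.0, -0.0, 94.1]
wrist_force: [-0.7, -0.1, -0.1]
opening: 0.011
```

>>> {"op": "send_rows", "data": {"targets": [[1,0,0,-0.5,0],[1,0,0,-0.5,0]]}}

```text
time: 19.8
ee_pos: [0.593, 0.2686, 0.2074]
tcp_rot: [179.9, -0.0, 94.1]
wrist_force: [-0.9, -0.5, 5.0]
opening: 0.0109
```

Seated. I relieve the press, look, then release gradually.

>>> {"op": "send_rows", "data": {"targets": [[1,0,0,0.7,0],[1,0,0,0.7,0]], "squeeze": 30}}

```text
time: 20.05
ee_pos: [0.5929, 0.2686, 0.2075]
tcp_rot: [180.0, -0.0, 94.1]
wrist_force: [-0.6, 1.0, 3.1]
opening: 0.011
```

>>> {"op": "send_rows", "data": {"targets": [[0.85,0,0,0,0],[0.8,0,0,0,0],[0.75,0,0,0,0],[0.7,0,0,0,0],[0.65,0,0,0,0],[0.6,0,0,0,0],[0.6,0,0,0,0]]}}

```text
time: 20.92
ee_pos: [0.5929, 0.2686, 0.2075]
tcp_rot: [-180.0, -0.0, 94.1]
wrist_force: [-0.2, -0.0, -0.9]
opening: 0.0344
```

```bash
python3 snap.py 8
```

```text
20.925 [0.59288531 0.26863063 0.20749854] [-1.79999778e+02 -1.17140533e-03  9.41005485e+01] [-0.21 -0.02 -0.93] [-0.04 -0.03 -0.02] 0.034389479243595374
```

View pics/s8.png

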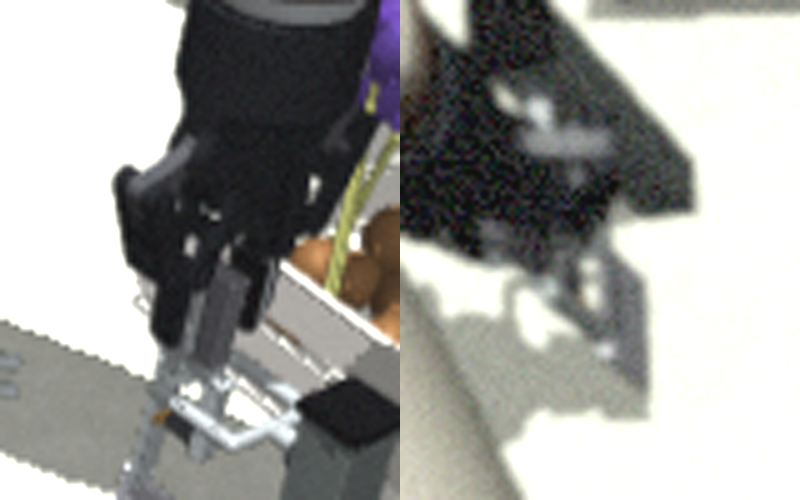

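The fingers are clear of the grip, and the hook hangs upright with its gate shut below the bar. I retreat straight up, then away.

>>> {"op": "send_rows", "data": {"targets": [[0.6,0,0,5,0],[0.6,0,0,20,0],[0.6,0,0,45,0],[0.6,0,0,80,0],[0.6,0,0,115,0],[0.6,-40,0,130,0],[0.6,-90,0,130,0],[0.6,-140,0,130,0],[0.6,-190,0,130,0],[0.6,-190,0,130,0]]}}

```text
time: 22.28
ee_pos: [0.4003, 0.2684, 0.3394]
tcp_rot: [179.9, -0.1, 94.2]
wrist_force: [0.1, -0.4, -0.1]
opening: 0.0343
```

>>> {"op": "send_rows", "data": {"targets": [[0.6,-40,50,0,0],[0.6,-80,100,0,0],[0.6,-100,130,0,0],[0.6,-100,130,0,0],[0.6,-100,130,0,0],[0.6,-100,130,0,0],[0.6,-100,130,0,0]]}}

```text
time: 23.15
ee_pos: [0.3036, 0.398, 0.3377]
tcp_rot: [180.0, -0.0, 94.0]
wrist_force: [-1.2, 0.2, -0.4]
opening: 0.0341
```

```bash
python3 snap.py 9; python3 - <<'E'
import cv2,numpy as np
a=[np.load(n+"9.npz")["p"][:,:,::-1] for n in("scene","top")]
cv2.imwrite("pics/f.png",cv2.resize(np.hstack(a),(800,300)))
from ov import *
cv2.imwrite("pics/o9.png",overlay("%s9.npz",(592.9,268.6,207.5),4.1,(592.5,269.8,185.5)))
E
```

```text
23.15 [0.30355541 0.3980341  0.33767005] [ 1.79984797e+02 -1.06560773e-02  9.40146706e+01] [-1.2   0.18 -0.36] [-0.02 -0.02 -0.03] 0.03405311800361264
```

View pics/s9.png

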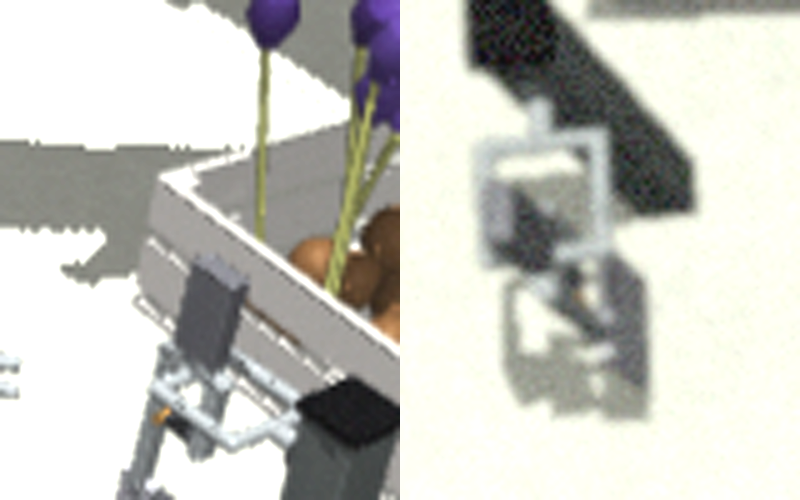

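View pics/f.png

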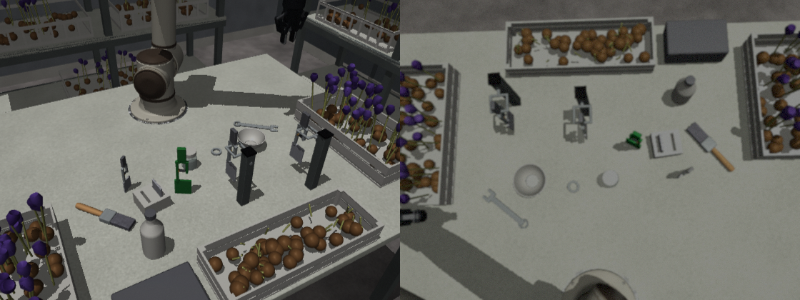

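View pics/o9.png

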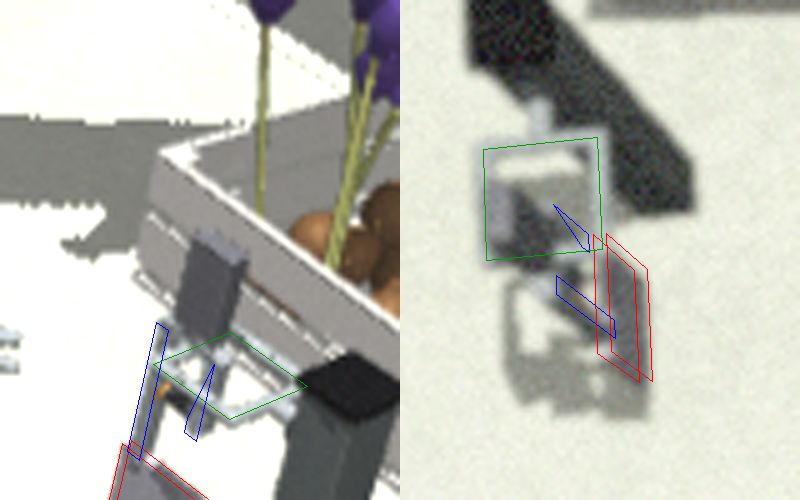

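The hook hangs from the front bar and everything else is where it was. One more check, that it's still.

>>> {"op": "send_rows", "data": {"targets": [[0.6,0,0,0,0],[0.6,0,0,0,0],[0.6,0,0,0,0],[0.6,0,0,0,0],[0.6,0,0,0,0],[0.6,0,0,0,0],[0.6,0,0,0,0],[0.6,0,0,0,0]]}}

```text
time: 24.25
ee_pos: [0.3029, 0.3986, 0.3375]
tcp_rot: [180.0, 0.0, 94.1]
wrist_force: [0.7, -0.3, -0.2]
opening: 0.0342
```

```bash
python3 snap.py 10; python3 - <<'E'
import numpy as np,cv2
for n,(x,y) in(("scene",(400,145)),("top",(110,105))):
    a,b=[np.load(n+i+".npz")["p"][y:y+90,x:x+50].astype(float).mean(2) for i in("9","10")]
    print(n,cv2.phaseCorrelate(a,b),np.abs(a-b).mean())
for n in("scene","top"):
    a=np.load(n+".npz")["p"].astype(float).mean(2);b=np.load(n+"10.npz")["p"].astype(float).mean(2)
    m=(cv2.GaussianBlur(abs(a-b),(0,0),1.5)>25).astype(np.uint8); print(n,[s.tolist() for s in cv2.connectedComponentsWithStats(m)[2][1:] if s[4]>15])
E
```

```text
24.25 [0.30288994 0.39863111 0.33748396] [1.79999367e+02 3.40636191e-04 9.41013419e+01] [ 0.7  -0.3  -0.18] [ 0.04 -0.    0.  ] 0.03423841953087798
scene ((-0.01430268232159193, -0.08457896225126404), 0.9947173752532896) 0.8589629629629632
top ((-0.008880013707749157, -0.02734809183387199), 1.0838913086854818) 2.6706666666666665
scene [[197, 0, 13, 13, 140], [402, 8, 16, 3, 41], [199, 15, 13, 17, 164], [420, 19, 11, 8, 80], [377, 29, 26, 35, 457], [222, 43, 25, 26, 338], [189, 45, 30, 31, 464], [404, 45, 18, 16, 163], [244, 72, 11, 5, 41], [215, 93, 23, 22, 244], [186, 95, 27, 43, 486], [223, 102, 46, 37, 409], [271, 102, 10, 3, 22], [290, 105, 155, 58, 4364], [253, 125, 8, 11, 58], [262, 146, 23, 5, 70], [203, 148, 9, 8, 40], [250, 149, 10, 12, 72], [415, 159, 19, 31, 329], [405, 184, 29, 59, 907], [191, 215, 32, 68, 884], [216, 254, 6, 8, 34]]
top [[128, 145, 33, 44, 774], [383, 179, 17, 26, 297], [364, 189, 19, 21, 264], [0, 282, 176, 138, 12968], [233, 385, 20, 21, 261], [181, 393, 7, 5, 23], [191, 392, 36, 23, 208], [253, 399, 18, 7, 84], [268, 404, 20, 16, 180], [251, 411, 16, 9, 105]]
```

View pics/s10.png

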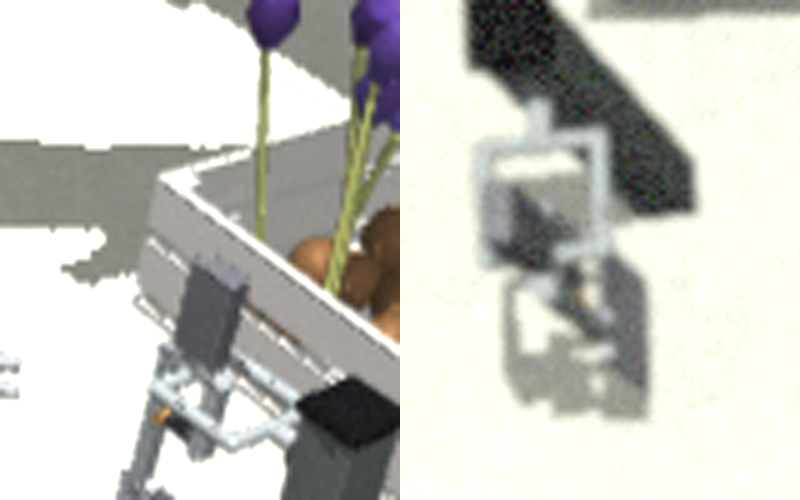

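```bash
python3 -c "
from workcell import bot
print(bot.job_done())"
```

```text
the job is handed in; nothing more can be done
None
```

I clipped the larger grey hook from the holder on the free eye's front bar, and it hangs there by its bow. The job was handed in at about 24 s.

- **Clipping:** A gentle touch of the spine on the bar, at most 5 N, put the bar at x≈592.5 mm, which agrees with the camera estimate. The bar went through the gate with about 4 N of push, and the gate was seen shut below it.
- **Lock proof:** The lift was stopped by the gate with about 21 N net pull, which is more than the light lift I had planned. The hook did not come free. It was then lowered until the bow rested on the bar, and released.
- **Last checks:** The hook looks upright and did not move between two pictures 1.1 s apart (shift under 0.1 pixel). Comparing pictures from before and after, the only other change at the holder or the bystanders fits the hook's own shadow being gone. The robot touches nothing.
- **Disagreements:** Camera and calculated hook positions differed by up to about 7 mm in height on the tag's top corners and about 3 mm elsewhere. The hook's yaw read about 2° from the pictures against 4° from the tool. Neither affected the fit.

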